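# Clear the drain display and press its cover flush

## Task

Roll (or simply push) the loose length of pipe along the tiled display board, without lifting it off, until it has dropped into the groove across the board's far end. Then take the square cover off the sloping stand by its rib, set it into the square recess in the board and press it down on its catches until it sits level and flush with the tiles; do not drop or slam it in. Leave the other fittings, tin, tool and boxes where they are.

Things in the scene. Friction and masses are not known exactly. Their poses are not given: they have to be found in the camera images.
- board: Fixed display board, plywood with a tiled top, 300 (x) x 220 (y) x 40 mm high, standing on the table on the left or on the right, turned up to 9 degrees. Origin: centre of its underside; x along its length, away from the robot. In its top, nearer the robot, is a square recess 142 x 142 mm and 10 mm deep; at its far end a groove runs across its whole width.
- seat (a point): Centre of the square recess at tile-top level (40 mm above the table, 35 mm nearer the robot than the board's centre), axes as the board's. Four black catches, 18 mm square, stand in it 45 mm from the centre in x and y, tops 2 to 4 mm below the tile tops. Each slides stiffly down to the recess floor (8 mm in all, 3.5 N each, 14 N for all four) and stays where pushed.
- groove (a point): Centre of the groove at the level of the tile tops (105 mm beyond the board's centre), axes as the board's: the groove is 38 mm wide (x), 10 mm deep and runs along y over the full 220 mm. The pipe lying in it has its axis 16 mm above this point; lying on the tiles, 25 mm.
- pipe: Loose ivory plastic pipe, 50 mm diameter, 180 mm long, 0.18 kg, lying across the board over the recess. Origin: middle of its axis; the body's y is the pipe's axis (it rolls, so its other axes turn).
- stand: Fixed dark steel display stand, 200 mm wide, beside the board, turned up to 14 degrees. Origin: on the table under its middle; x points away from the robot. Its plate slopes up away from the robot at 32 degrees, from 40 mm above the table at the low edge (with a 7 mm lip) to about 130 mm.
- cover: Loose light grey plastic cover, 130 x 130 x 10 mm, 0.28 kg, lying on the stand's slope against the lip. Origin: centre of the underside; z: normal on the rib side, leaning 32 degrees towards the robot; x runs up the slope. A grip rib along x stands on its middle: 70 long, 14 thick (y), 36 high, top 46 mm above the underside. Flush, the underside is 10 mm below the tile tops.
- tin: Bystander: upright tin, 60 mm diameter, 85 high, between board and stand towards the back. Origin: centre of the underside.
- tee: Bystander: ivory tee fitting lying on the table, 90 x 64 x 38 mm, between board and stand near the robot. Origin: underside, below the crossing.
- coupling: Bystander: ivory pipe coupling standing on end, 64 mm diameter, 70 high, on the far left. Origin: centre of the underside.
- elbow: Bystander: ivory elbow, 69 mm high, on the far right. Origin: centre of the underside.
- carton: Bystander: small carton 110 x 80 x 60 mm, far left. Origin: centre of the underside.
- cap: Bystander: brown round end cap, 80 mm diameter, 30 high, on the left. Origin: centre of the underside.
- wrench: Bystander: spanner 200 mm long lying on the right.

How it is judged (in metres and radians):
On the way:
1. the pipe lies in the groove (x of pipe in the frame of groove between -0.008 and 0.008 m and y of pipe in the frame of groove between -0.04 and 0.04 m and z of pipe in the frame of groove below 0.02 m), for 0.2 s.
At the end, for the whole second after the job is handed in: Pipe at rest in the groove: axis within 8 mm of its middle line and under 20 mm above the tiles, middle within 40 mm along it. Cover at rest in the recess, rib up, top within 2.5 mm of flush with the tiles, level within 0.03 rad, centre within 10 mm of the recess centre (all of step 1 and linear speed of each of pipe, cover below 0.02 m/s and horizontal distance between cover and seat below 0.01 m and z of cover in the frame of seat between -0.0125 and -0.0075 m and angle between cover's own z axis and vertical below 0.03 rad); the robot touches nothing.
It fails at once if the pipe is lifted more than 25 mm off the tiles or falls off the board (z of pipe in the frame of groove above 0.05 m or z of pipe in the frame of groove below -0.005 m).
It fails at once if the cover is dropped or slammed into its recess (moving faster than 0.3 m/s there) (horizontal distance between cover and seat below 0.03 m and z of cover in the frame of seat below 0.012 m and linear speed of cover above 0.3 m/s).
It fails at once if a bystander is moved more than 30 mm (distance of any of tin, tee, coupling, elbow, carton, cap, wrench from where it was at the start of the episode above 0.03 m).
It also fails if it takes over 58 s, if anything falls off the work surface, if the arm or the gripper's body presses on something with over 40 N, if the wrist force passes 120 N, or if a joint passes its speed limit or range.

## Robot

A 6-joint arm with a two-finger parallel gripper is mounted at the origin on the work surface. World frame = base frame: x ahead of the robot, y to its left, z up, the work surface at z = 0. Lengths are in m, angles in degrees, forces in N, time in s.
With the tool pointing down it reaches from about 0.325 to 0.925 m from the base axis. Payload 3.1 kg.
Tool frame: the origin (TCP) lies at the very end of the fingers, on their centre line; the grasp point (between the pads) lies 19 mm behind it; z points along the fingers, y is the line along which they close (so a half turn about z gives the same grasp; the last joint's range is limited). The gripper opens to 85 mm and grips with 20 to 120 N. Pads are 22 mm wide; open, the fingers measure 114 mm over their backs; the gripper's body (76 mm by 85 mm) begins 54 mm behind the grasp point. The pads swing forward as they close: fully open they stand 13 mm farther back than shut.
Start: joints at [57.284, 12.427, 92.441, -0, 75.132, -6.429], TCP at [0.277, 0.56, 0.231] pointing down, gripper open.
Joint ranges: [-157.48, 157.48], [-44.54, 120.13], [17.64, 146.25], [-64.5, 244.5], [7.68, 150.69], [-147.95, 147.95]. Speed limits (degrees/s): [159.86, 159.86, 180, 180, 180, 180].

## Interface

Orientations are given as a 3x3 rotation matrix whose columns are the frame's x, y, z axes.
In Python, from rig import * gives the robot as it stands. The module is installed in compiled form; this text tells all that it offers.
- The arm moves only by the tool move_arm, never from a script. Its argument "motion" is a list of rows, each a list of 3 entries, a list of its own where there are three numbers: the turn, a rotation vector about the tool's x, y, z in units of 10 degrees (1.0 is 10 degrees), then the shift along the tool's x, y, z in units of 60 mm (1.0 is 60 mm), then the closure, from 0 (fully open) to 1 (shut). In form: [[[rx, ry, rz], [tx, ty, tz], claw], ...]. A call has exactly 8 rows; each row is the pose to reach, as a shift and turn from the pose commanded when the call began, along the tool's axes at that moment; what a row does not reach only later rows make up. A row lasts 1/8 s, in which the tool goes at most 62.5 mm and 10.7 degrees, less where a joint would pass 70% of its speed; a pose out of reach is approached as far as the arm can. A call with a gripper value outside its range is refused whole. The fingers move at their own pace and stop on an object; "grip_force" is the grip in N (left out, the last holds). Time passes only in rows, so rows that repeat a pose let the fingers close, or fill a call up. It gives the time, the measured TCP pose, the force, the opening and the grip force at its end, in the units of the state.
- get_obs(): the state, without advancing time (a new reading comes with each control period).
- read_camera(name): name is "side" or "top" or "wrist"; returns a dict with "img" (420x560x3 uint8, red, green, blue), "fx", "fy", "cx", "cy" (pixels), "xyz" and "orientation" of the camera in the world. Camera axes: x right, y down, z forward; pixel columns grow to the right and rows downward; lengths in m; the calibration is good to about 2 mm. A picture is of the moment at which its call begins. There is no depth.
- close_job(): hands the job in; it is judged then, once.
Trained networks look in a picture, given as the dict that the camera call returned (one of the last four; its "shot" number tells which), for a name from the list of things; names that differ only in an ending like _2 or _b are one class to them, and where a whole thing is asked for, a point or a joint stands for the part that bears it (a point fixed in the world has none). Each returns a list of dicts, best first, with "p" (0 to 1); they miss things now and then, are a little off and sometimes report something else, mostly with a low value. They report only what shows in the picture. A call takes as long as a camera call.
- boxes_of(picture, query): "position" ([x, y, z] in m, in world coordinates, good to about 4 mm: the middle of the surface that is visible of it).
- mark_of(picture, query): "position" ([x, y, z] in m, in world coordinates, good to about 4 mm: a listed point, or the origin of a listed thing).
The state is a dict: "t": time; "q": joint angles; "dq": joint speeds; "effort": joint torques, N m; "eef_pos": TCP position; "ee_rot": TCP orientation; "contact_force": force on the tool from outside, world axes, zero at the start; "torque": the same for the moment, N m; "grip_width": opening from 0.0 (shut) to 1.0 (fully open); "grasp_force": force on a finger pad.
Only numpy, scipy, OpenCV 4.12 (cv2) and the standard library are available. Lean on these libraries where they do the work, as an engineer would, in place of code of your own. Each camera call takes 0.05 s, during which the arm holds its last target. There are 200 camera calls.

## Working session

There is one attempt and no reset: what is moved stays moved. The work goes in short steps, Python scripts to look and compute and a tool call to move; the robot and the scene stay as the last step left them, time stands still between calls to the robot, and variables do not carry over. Pictures are saved under pics/ and viewed, at most 12 in all, crops included, and the job is handed in when it is done.

Besides the shell and the picture viewer there is one more tool, called after ">>>" as name(argument=value, ...) on one line, values as JSON. move_arm: Moves the arm, as the interface text tells. Its arguments: {"type":"object","properties":{"motion":{"type":"array"},"grip_force":{"type":"number"}},"required":["motion"]}

```bash
mkdir -p pics
python3 - <<'E'
from rig import *
import cv2,numpy as np
o=get_obs();print(o['t'],np.round(o['eef_pos'],4),np.round(o['ee_rot'],3).tolist(),o['grip_width'])
for c in ['top','side']:
    p=read_camera(c);cv2.imwrite(f'pics/{c}0.png',p['img'][:,:,::-1])
    print(c,np.round(p['xyz'],3),round(p['fx']))
    for n in ['board','seat','groove','pipe','stand','cover','tin','tee']:
        for f in (mark_of,boxes_of):
            r=f(p,n);print(n,f.__name__,[(np.round(d['position'],3).tolist(),round(d['p'],2)) for d in r[:2]], [k for k in r[0]] if r and n=='pipe' else '')
E
```

```text
0.0 [0.2763 0.5597 0.23  ] [[-0.897, 0.443, -0.001], [0.443, 0.897, -0.002], [0.0, -0.002, -1.0]] 1.0048749575685765
top [0.267 0.017 1.387] 413
board call [([0.511, 0.19, -0.0], 0.58)] 
board call [([0.531, 0.186, 0.039], 0.58)] 
seat call [([0.479, 0.191, 0.036], 0.82), ([0.621, 0.182, 0.041], 0.27)] 
seat call [([0.531, 0.181, 0.039], 0.92)] 
groove call [([0.62, 0.177, 0.039], 0.75)] 
groove call [([0.534, 0.184, 0.04], 0.79)] 
pipe call [([0.473, 0.206, 0.066], 0.96)] ['position', 'p']
pipe call [([0.469, 0.2, 0.088], 0.61)] ['position', 'p']
stand call [([0.522, -0.23, 0.001], 0.88)] 
stand call [([0.55, -0.207, 0.108], 0.62)] 
cover call [([0.493, -0.243, 0.072], 0.7), ([0.423, -0.001, -0.0], 0.7)] 
cover call [([0.491, -0.241, 0.087], 0.85), ([0.673, -0.015, 0.081], 0.52)] 
tin call [([0.682, -0.014, -0.002], 0.78)] 
tin call [([0.671, -0.014, 0.081], 0.87), ([0.424, -0.467, 0.005], 0.32)] 
tee call [([0.425, -0.002, -0.004], 0.66)] 
tee call [([0.423, -0.0, 0.036], 0.67)] 
side [ 1.00e-03 -1.03e+00  8.92e-01] 429
board call [([0.512, 0.187, 0.003], 0.66), ([0.35, 0.467, 0.001], 0.33)] 
board call [([0.525, 0.145, 0.041], 0.76)] 
seat call [([0.479, 0.194, 0.043], 0.92)] 
seat call [([0.466, 0.172, 0.085], 0.59)] 
groove call [([0.621, 0.175, 0.039], 0.78)] 
groove call [([0.519, 0.144, 0.033], 0.81)] 
pipe call [([0.472, 0.201, 0.064], 0.71), ([0.519, -0.234, 0.002], 0.39)] ['position', 'p']
pipe call [([0.467, 0.174, 0.083], 0.73)] ['position', 'p']
stand call [([0.518, -0.236, 0.0], 0.97)] 
stand call [([0.532, -0.289, 0.083], 0.57), ([0.463, 0.174, 0.084], 0.5)] 
cover call [([0.495, -0.247, 0.076], 0.76)] 
cover call [([0.488, -0.252, 0.092], 0.73)] 
tin call [([0.686, -0.011, 0.004], 0.55)] 
tin call [([0.678, -0.03, 0.068], 0.55)] 
tee call [([0.426, -0.003, 0.0], 0.97), ([0.622, 0.458, -0.002], 0.43)] 
tee call [([0.417, -0.012, 0.029], 0.91), ([0.346, 0.447, 0.032], 0.55)]
```

View pics/top0.png

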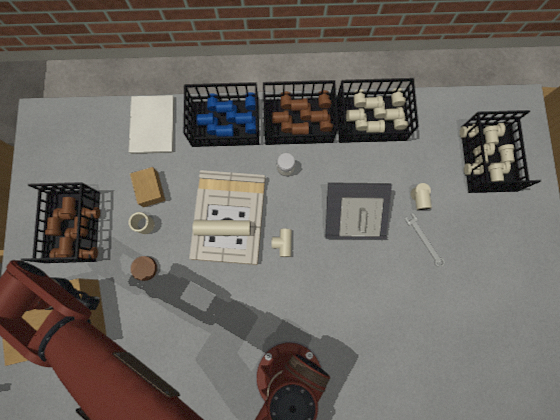

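View pics/side0.png

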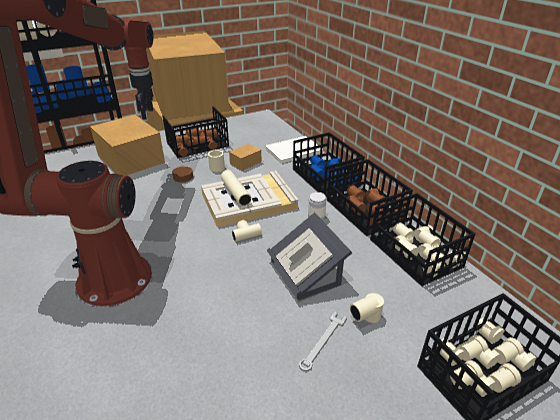

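The top view shows the board on the left, centred near (228,217). The pipe lies across it at about (221,228), and the stand and cover are at about (358,212). The tee, at (283,242), and the tin, at (286,163), lie between board and stand. The side view agrees. Next I move over the board and look from close by.

>>> move_arm(motion=[[[0, 0, -0.25], [-0.56, -0.5, 0], 0], [[0, 0, -0.55], [-1.26, -1.14, 0], 0], [[0, 0, -0.9], [-2.0, -1.8, 0], 0], [[0, 0, -1.2], [-2.75, -2.5, 0], 0], [[0, 0, -1.5], [-3.5, -3.15, 0], 0], [[0, 0, -1.8], [-4.15, -3.75, 0], 0], [[0, 0, -2.0], [-4.66, -4.2, 0], 0], [[0, 0, -2.0], [-4.66, -4.2, 0], 0]], grip_force=40)

```text
t: 2.7
eef_pos: [0.4168, 0.2085, 0.2316]
ee_rot: [[-0.993, 0.114, 0.001], [0.114, 0.993, -0.0], [-0.001, -0.0, -1.0]]
contact_force: [-0.2, -1.2, 1.2]
grip_width: 0.999
grasp_force: 0.0
```

```bash
cat > h.py <<'E'
from rig import *
import cv2,numpy as np
from scipy.spatial.transform import Rotation as R
def marks(p,names):
    for n in names:
        r=mark_of(p,n);print(n,[(np.round(d['position'],4).tolist(),round(d['p'],2)) for d in r[:2]])
def proj(p,X):
    c=np.asarray(p['orientation']).T@(np.asarray(X)-p['xyz']);return np.array([p['fx']*c[0]/c[2]+p['cx'],p['fy']*c[1]/c[2]+p['cy']])
def unproj(p,uv,z):
    d=np.asarray(p['orientation'])@[(uv[0]-p['cx'])/p['fx'],(uv[1]-p['cy'])/p['fy'],1];c=np.asarray(p['xyz']);return c+d*(z-c[2])/d[2]
def st():
    o=get_obs();print('t',round(o['t'],2),'tcp',np.round(o['eef_pos'],4),'R',np.round(o['ee_rot'],3).tolist(),'F',np.round(o['contact_force'],1),'w',round(o['grip_width'],3),'gf',np.round(o['grasp_force'],1),'q',np.round(o['q'],0));return o
def delta(pos,Rt):
    o=st();A=np.asarray(o['ee_rot']);print('turn',np.round(R.from_matrix(A.T@Rt).as_rotvec(degrees=True)/10,3),'shift',np.round(A.T@(np.asarray(pos)-o['eef_pos'])/.06,3))
E
python3 - <<'E'
from h import *
st();p=read_camera('wrist');cv2.imwrite('pics/w1.png',p['img'][:,:,::-1]);marks(p,['seat','groove','board','pipe'])
print(p['xyz'],np.round(p['orientation'],2).tolist())
E
```

```text
t 2.7 tcp [0.4168 0.2085 0.2316] R [[-0.993, 0.114, 0.001], [0.114, 0.993, -0.0], [-0.001, -0.0, -1.0]] F [-0.2 -1.2  1.2] w 0.999 gf 0.0 q [ 18.  -8. 113.  -0.  74. -65.]
seat [([0.6174, 0.1799, 0.0386], 0.56), ([0.6215, 0.4593, -0.0026], 0.56)]
groove [([0.6197, 0.1795, 0.0402], 0.68)]
board [([0.5213, 0.1904, -0.0038], 0.65)]
pipe [([0.4743, 0.2048, 0.0667], 0.67)]
[0.34460641 0.21756254 0.37503101] [[0.11, 0.95, 0.29], [0.99, -0.11, -0.03], [-0.0, 0.29, -0.96]]
```

View pics/w1.png

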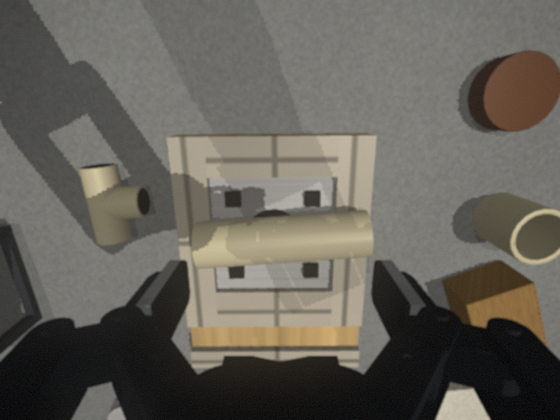

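The wrist view shows the board with its near edge on row 135, corners (168,136) and (377,135). The recess has near corners (209,178) and (337,178). The groove is the wooden band on rows 326–347, columns 191–361. The pipe runs from (194,245) to (371,233), slightly skewed. I unproject these points next.

Run:
```python
from h import *
p=read_camera('wrist')
u=lambda a,b,z=.04:unproj(p,(a,b),z)[:2]
nl,nr=u(168,136),u(377,135)
gl1,gr1,gl2,gr2=u(190,327),u(363,326),u(191,347),u(360,346)
rl,rr=u(209,178),u(337,178)
fl,fr=u(216,291),u(331,290)
for k in 'nl nr gl1 gr1 gl2 gr2 rl rr fl fr'.split(): print(k,np.round(eval(k),4))
for a,b in ((nl,nr),(gl1,gr1),(gl2,gr2),(rl,rr),(fl,fr)):
    d=b-a;print('yaw',np.degrees(np.arctan2(-d[0],d[1])).round(2),np.linalg.norm(d).round(4))
m=lambda a,b:(a+b)/2
print('long yaw',[np.degrees(np.arctan2(*(g-n)[::-1])).round(2) for n,g in ((nl,gl1),(nr,gr1),(m(nl,nr),m(gl1,gr1)))])
print('recess c',m(m(rl,rr),m(fl,fr)),'groove c',(gl1+gr1+gl2+gr2)/4)
print('pipe ends',u(194,245,.065),u(371,233,.065))
```

```text
nl [0.3551 0.1005]
nr [0.3773 0.3185]
gl1 [0.5912 0.0786]
gr1 [0.613  0.2969]
gl2 [0.6216 0.074 ]
gr2 [0.6433 0.2921]
rl [0.4039 0.1356]
rr [0.4187 0.2744]
fl [0.5433 0.12  ]
fr [0.5568 0.2596]
yaw -5.82 0.2192
yaw -5.71 0.2194
yaw -5.69 0.2191
yaw -6.09 0.1396
yaw -5.53 0.1403
long yaw [np.float64(-5.31), np.float64(-5.25), np.float64(-5.28)]
recess c [0.48069332 0.19738395] groove c [0.61726377 0.1854008 ]
pipe ends [0.47013595 0.11320567] [0.47646783 0.30310562]
```

>>> move_arm(motion=[[[0, 0, -0.08], [0, 0, 0.3], 0], [[0, 0, -0.08], [0, 0, 0.9], 0], [[0, 0, -0.08], [0, 0, 1.6], 0], [[0, 0, -0.08], [0, 0, 2.2], 0], [[0, 0, -0.08], [0, 0, 2.7], 0], [[0, 0, -0.08], [0, 0, 3.0], 0], [[0, 0, -0.08], [0, 0, 3.1], 0], [[0, 0, -0.08], [0, 0, 3.1], 0]])

```text
t: 4.0
eef_pos: [0.4152, 0.2107, 0.0447]
ee_rot: [[-0.995, 0.095, -0.001], [0.095, 0.995, -0.0], [0.001, -0.001, -1.0]]
contact_force: [0.2, -0.1, 0.9]
grip_width: 1.001
grasp_force: 0.0
```

>>> move_arm(motion=[[[0, 0, 0], [-0.08, 0, 0], 0], [[0, 0, 0], [-0.22, 0, 0], 0], [[0, 0, 0], [-0.36, 0, 0], 0], [[0, 0, 0], [-0.5, 0, 0], 0], [[0, 0, 0], [-0.64, 0, 0], 0], [[0, 0, 0], [-0.78, 0, 0], 0], [[0, 0, 0], [-0.92, 0, 0], 0], [[0, 0, 0], [-1.06, 0, 0], 0]])

```text
t: 5.0
eef_pos: [0.4797, 0.2045, 0.0452]
ee_rot: [[-0.995, 0.096, -0.0], [0.096, 0.995, -0.0], [0.0, -0.0, -1.0]]
contact_force: [-0.6, 0.5, 0.4]
grip_width: 1.001
grasp_force: 0.0
```

>>> move_arm(motion=[[[0, 0, 0], [-0.14, 0, 0], 0], [[0, 0, 0], [-0.28, 0, 0], 0], [[0, 0, 0], [-0.42, 0, 0], 0], [[0, 0, 0], [-0.56, 0, 0], 0], [[0, 0, 0], [-0.7, 0, 0], 0], [[0, 0, 0], [-0.84, 0, 0], 0], [[0, 0, 0], [-0.98, 0, 0], 0], [[0, 0, 0], [-1.12, 0, 0], 0]])

```text
t: 6.0
eef_pos: [0.5466, 0.198, 0.0452]
ee_rot: [[-0.995, 0.096, -0.0], [0.096, 0.995, -0.0], [0.0, -0.0, -1.0]]
contact_force: [0.5, 0.3, 0.6]
grip_width: 0.995
grasp_force: 0.0
```

Run:
```python
from h import *
st();p=read_camera('top');marks(p,['seat','groove','pipe']);q=p['img'][130:290,150:330,::-1]
p=read_camera('wrist');marks(p,['seat','groove','pipe']);a=p['img'][:,:,::-1]
b=cv2.resize(q,(360,320),interpolation=cv2.INTER_CUBIC);a=cv2.resize(a,(427,320))
cv2.imwrite('pics/c2.png',np.hstack([a,b]))
```

```text
t 6.0 tcp [0.5466 0.198  0.0452] R [[-0.995, 0.096, -0.0], [0.096, 0.995, -0.0], [0.0, -0.0, -1.0]] F [0.5 0.3 0.6] w 0.995 gf 0.0 q [ 13.  20. 105.  -0.  55. -72.]
seat [([0.4827, 0.1911, 0.0365], 0.57)]
groove [([0.619, 0.1754, 0.0396], 0.63)]
pipe [([0.5855, 0.1958, 0.066], 0.63)]
seat [([0.4833, 0.1931, 0.04], 0.71)]
groove []
pipe []
```

>>> move_arm(motion=[[[0, 0, 0], [-0.08, 0, 0], 0], [[0, 0, 0], [-0.16, 0, 0], 0], [[0, 0, 0], [-0.24, 0, 0], 0], [[0, 0, 0], [-0.32, 0, 0], 0], [[0, 0, 0], [-0.4, 0, 0], 0], [[0, 0, 0], [-0.46, 0, 0], 0], [[0, 0, 0], [-0.5, 0, 0], 0], [[0, 0, 0], [-0.5, 0, 0], 0]])

```text
t: 7.4
eef_pos: [0.5761, 0.1952, 0.0453]
ee_rot: [[-0.995, 0.096, 0.0], [0.096, 0.995, 0.0], [-0.0, 0.0, -1.0]]
contact_force: [0.2, 0.6, 0.3]
grip_width: 1.0
grasp_force: 0.0
```

Run:
```python
from h import *
st();p=read_camera('top');marks(p,['seat','groove','pipe']);q=p['img'][130:290,150:330,::-1]
p=read_camera('side');marks(p,['seat','groove','pipe']);a=p['img'][150:240,180:320,::-1]
b=cv2.resize(q,(360,320),interpolation=cv2.INTER_CUBIC);a=cv2.resize(a,(430,320),interpolation=cv2.INTER_CUBIC)
cv2.imwrite('pics/c2.png',np.hstack([a,b]))
```

```text
t 7.4 tcp [0.5761 0.1952 0.0453] R [[-0.995, 0.096, 0.0], [0.096, 0.995, 0.0], [-0.0, 0.0, -1.0]] F [0.2 0.6 0.3] w 1.0 gf 0.0 q [ 12.  23. 101.  -0.  56. -72.]
seat [([0.4797, 0.1906, 0.0367], 0.85)]
groove [([0.6204, 0.1777, 0.0388], 0.89)]
pipe [([0.6203, 0.1978, 0.0565], 0.54)]
seat [([0.4809, 0.1924, 0.0421], 0.77)]
groove [([0.6211, 0.179, 0.0398], 0.97), ([0.4788, 0.1914, 0.0417], 0.71)]
pipe [([0.6221, 0.198, 0.0567], 0.58)]
```

View pics/c2.png

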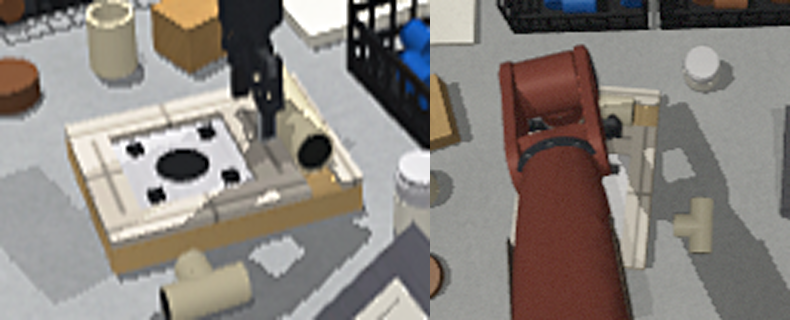

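The side crop shows the pipe sitting in the groove behind the fingers, and the network puts it at z = 0.0565. The recess and its catches are clear. I retreat and go to look at the stand.

>>> move_arm(motion=[[[0, 0, 0], [0.15, 0, 0], 0], [[0, 0, 0], [0.3, 0, -0.3], 0], [[0, 0, 0], [0.4, 0, -0.9], 0], [[0, 0, 0], [0.6, 0, -1.6], 0], [[0, 0, 0], [0.8, 0, -2.4], 0], [[0, 0, 0], [1.0, 0, -3.1], 0], [[0, 0, 0], [1.2, 0, -3.7], 0], [[0, 0, 0], [1.3, 0, -4.0], 0]])

```text
t: 8.8
eef_pos: [0.4982, 0.2031, 0.2878]
ee_rot: [[-0.995, 0.095, 0.003], [0.095, 0.995, 0.001], [-0.003, 0.001, -1.0]]
contact_force: [-0.1, 0.1, -0.3]
grip_width: 1.001
grasp_force: 0.0
```

>>> move_arm(motion=[[[0, 0, 0], [0.1, -0.6, 0], 0], [[0, 0, 0], [0.2, -1.5, 0], 0], [[0, 0, 0], [0.3, -2.5, 0], 0], [[0, 0, 0], [0.4, -3.5, 0], 0], [[0, 0, 0], [0.4, -4.5, 0], 0], [[0, 0, 0], [0.4, -5.5, 0], 0], [[0, 0, 0], [0.4, -6.4, 0], 0], [[0, 0, 0], [0.4, -7.0, 0], 0]])

```text
t: 9.8
eef_pos: [0.433, -0.215, 0.284]
ee_rot: [[-0.995, 0.098, -0.002], [0.098, 0.995, 0.001], [0.002, 0.001, -1.0]]
contact_force: [0.6, 0.4, 0.3]
grip_width: 0.998
grasp_force: 0.0
```

Run:
```python
from h import *
st()
for c in ('top','side'):
    p=read_camera(c);marks(p,['seat','groove','pipe','cover','stand'])
p=read_camera('wrist');cv2.imwrite('pics/w3.png',p['img'][:,:,::-1]);marks(p,['cover','stand'])
```

```text
t 9.8 tcp [ 0.433 -0.215  0.284] R [[-0.995, 0.098, -0.002], [0.098, 0.995, 0.001], [0.002, 0.001, -1.0]] F [0.6 0.4 0.3] w 0.998 gf 0.0 q [ -35.   -8.  107.   -0.   80. -119.]
seat [([0.4819, 0.1926, 0.0397], 0.56)]
groove [([0.6184, 0.1756, 0.0398], 0.79)]
pipe [([0.6208, 0.1982, 0.0591], 0.93)]
cover []
stand [([0.5234, -0.231, -0.0015], 0.87)]
seat [([0.4803, 0.195, 0.0419], 0.76)]
groove [([0.6203, 0.1749, 0.0374], 0.97)]
pipe [([0.6253, 0.197, 0.059], 0.52), ([0.4955, -0.2483, 0.079], 0.43)]
cover [([0.4944, -0.2458, 0.0782], 0.77)]
stand [([0.519, -0.2338, 0.0041], 0.74)]
cover [([0.494, -0.2418, 0.073], 0.93)]
stand []
```

View pics/w3.png

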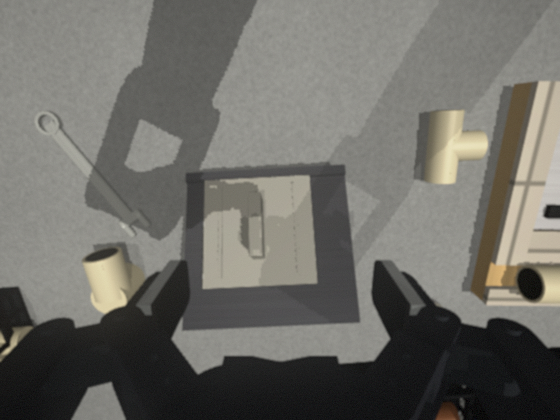

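The wrist view shows the cover with top-face corners near (204,180), (310,176), (316,283) and (203,289), and its rib at (257,222). The stand spans (188,172)–(344,166) at the low edge and (182,329)–(359,321) at the high edge. I fit the cover's pose with the known 32° slope.

Run:
```python
from h import *
from scipy.optimize import least_squares as ls
p=read_camera('wrist')
uv=np.array([(204,180),(310,176),(316,283),(203,289)],float)
P=np.array([(-65,-65,10),(-65,65,10),(65,65,10),(65,-65,10)])/1e3
Rc=lambda y:R.from_euler('ZY',[y,-32],degrees=True).as_matrix()
f=lambda v:np.concatenate([(proj(p,v[:3]+Rc(v[3])@X)-w) for X,w in zip(P,uv)])
s=ls(f,[.494,-.245,.074,0],x_scale=[.01,.01,.01,1]);print(np.round(s.x,4),np.round(s.fun,1))
for z,a,b in ((.047,(188,172),(344,166)),(.130,(182,329),(359,321))):
    A,B=unproj(p,a,z),unproj(p,b,z);d=B-A;print('stand edge',np.round((A+B)/2,3),'yaw',np.degrees(np.arctan2(-d[0],d[1])).round(1),np.linalg.norm(d).round(3))
c=s.x[:3];M=Rc(s.x[3]);print('axes',np.round(M,3).tolist())
for X in ((-35,0,46),(35,0,46),(-35,0,10),(35,0,10)): print(X,np.round(proj(p,c+M@(np.array(X)/1e3)),0))
```

```text
[ 0.4984 -0.2442  0.0736 -2.5428] [ 0.8  0.6 -0.8 -0.5  0.7  0.5 -0.7 -0.6]
stand edge [ 0.428 -0.229  0.047] yaw -3.1 0.193
stand edge [ 0.591 -0.238  0.13 ] yaw -2.3 0.201
axes [[0.847, 0.044, -0.529], [-0.038, 0.999, 0.024], [0.53, 0.0, 0.848]]
(-35, 0, 46) [254. 192.]
(35, 0, 46) [256. 256.]
(-35, 0, 10) [257. 201.]
(35, 0, 10) [259. 259.]
```

```bash
cat >> h.py <<'E'
c=np.array([.497,-.244,.0735]);M=R.from_euler('ZY',[-2.5,-32],degrees=True).as_matrix()
RG=np.c_[-M[:,0],M[:,1],-M[:,2]]
E
python3 - <<'E'
from h import *
delta(c+M@[0,0,.105],RG)
E
```

```text
t 10.6 tcp [ 0.4343 -0.2129  0.2854] R [[-0.995, 0.095, 0.0], [0.095, 0.995, -0.0], [-0.0, -0.0, -1.0]] F [-0.1  0.4 -0. ] w 1.004 gf 0.0 q [ -34.   -8.  107.   -0.   80. -119.]
turn [-0.083 -3.198 -0.289] shift [-0.163 -0.464  2.047]
```

>>> move_arm(motion=[[[0, -0.4, 0], [0, -0.06, 0.2], 0], [[0, -0.9, -0.05], [-0.05, -0.15, 0.5], 0], [[0, -1.5, -0.1], [-0.1, -0.25, 0.9], 0], [[-0.05, -2.1, -0.2], [-0.1, -0.35, 1.3], 0], [[-0.07, -2.6, -0.25], [-0.15, -0.4, 1.65], 0], [[-0.08, -3.0, -0.28], [-0.16, -0.46, 1.9], 0], [[-0.08, -3.2, -0.29], [-0.16, -0.46, 2.05], 0], [[-0.08, -3.2, -0.29], [-0.16, -0.46, 2.05], 0]])

```text
t: 11.6
eef_pos: [0.4545, -0.222, 0.1738]
ee_rot: [[-0.864, 0.075, 0.499], [0.059, 0.997, -0.048], [-0.501, -0.012, -0.866]]
contact_force: [-0.4, -0.0, 0.4]
grip_width: 0.999
grasp_force: 0.0
```

Run:
```python
from h import *
delta(c+M@[0,0,.015],RG)
p=read_camera('wrist');cv2.imwrite('pics/w4.png',p['img'][:,:,::-1]);marks(p,['cover'])
```

```text
t 11.6 tcp [ 0.4545 -0.222   0.1738] R [[-0.864, 0.075, 0.499], [0.059, 0.997, -0.048], [-0.501, -0.012, -0.866]] F [-0.4 -0.   0.4] w 0.999 gf 0.0 q [ -45.  -15.  130.   28.   44. -148.]
turn [-0.154 -0.196 -0.121] shift [ 0.212 -0.299  1.569]
cover [([0.4929, -0.2412, 0.0747], 0.81)]
```

View pics/w4.png

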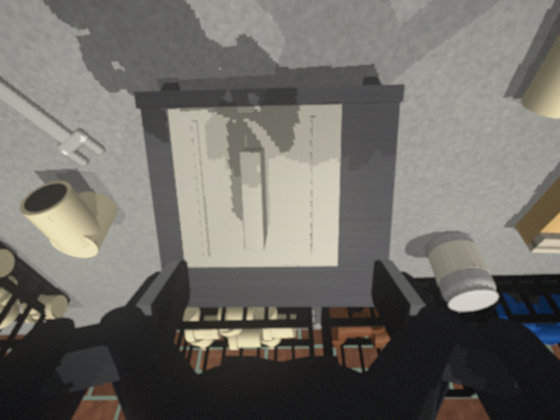

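Joint 6 has reached its limit at -148°. I take the grasp with a half turn about the tool z axis instead.

>>> move_arm(motion=[[[0, 0, 1.0], [0, 0, 0], 0], [[0, 0, 2.0], [0, 0, 0], 0], [[0, 0, 3.0], [0, 0, 0], 0], [[0, 0, 4.0], [0, 0, 0], 0], [[0, 0, 5.0], [0, 0, 0], 0], [[0, 0, 6.0], [0, 0, 0], 0], [[0, 0, 7.0], [0, 0, 0], 0], [[0, 0, 8.0], [0, 0, 0], 0]])

```text
t: 12.7
eef_pos: [0.4556, -0.2237, 0.1758]
ee_rot: [[-0.07, 0.863, 0.5], [0.993, 0.11, -0.051], [-0.099, 0.493, -0.864]]
contact_force: [0.5, -0.2, 0.2]
grip_width: 1.004
grasp_force: 0.0
```

>>> move_arm(motion=[[[0, 0, 1.0], [0, 0, 0], 0], [[0, 0, 2.0], [0, 0, 0], 0], [[0, 0, 3.0], [0, 0, 0], 0], [[0, 0, 4.0], [0, 0, 0], 0], [[0, 0, 5.0], [0, 0, 0], 0], [[0, 0, 6.0], [0, 0, 0], 0], [[0, 0, 7.0], [0, 0, 0], 0], [[0, 0, 8.0], [0, 0, 0], 0]])

```text
t: 13.7
eef_pos: [0.4556, -0.2237, 0.1758]
ee_rot: [[0.838, 0.218, 0.5], [0.28, -0.959, -0.051], [0.469, 0.183, -0.864]]
contact_force: [-0.6, 0.2, 0.1]
grip_width: 1.0
grasp_force: 0.0
```

```bash
sed -i 's/^RG=.*/RG=np.c_[M[:,0],-M[:,1],-M[:,2]]/' h.py
python3 - <<'E'
from h import *
p=read_camera('wrist');marks(p,['cover'])
for h in (.07,.015): delta(c+M@[0,0,h],RG)
E
```

```text
cover [([0.4926, -0.2479, 0.0734], 0.8)]
t 13.8 tcp [ 0.4556 -0.2237  0.1758] R [[0.836, 0.223, 0.5], [0.286, -0.957, -0.051], [0.468, 0.186, -0.864]] F [-0.2 -0.7  0.8] w 1.002 gf 0.0 q [-45. -15. 130.  28.  44.  12.]
turn [0.133 0.209 1.883] shift [-0.363  0.182  0.67 ]
t 13.8 tcp [ 0.4556 -0.2237  0.1758] R [[0.836, 0.223, 0.5], [0.286, -0.957, -0.051], [0.468, 0.186, -0.864]] F [-0.2 -0.7  0.8] w 1.002 gf 0.0 q [-45. -15. 130.  28.  44.  12.]
turn [0.133 0.209 1.883] shift [-0.327  0.167  1.585]
```

>>> move_arm(motion=[[[0.02, 0.04, 0.4], [-0.1, 0.05, 0.05], 0], [[0.05, 0.08, 0.9], [-0.2, 0.1, 0.15], 0], [[0.1, 0.15, 1.5], [-0.3, 0.15, 0.3], 0], [[0.13, 0.21, 1.88], [-0.36, 0.18, 0.5], 0], [[0.13, 0.21, 1.88], [-0.36, 0.18, 0.6], 0], [[0.13, 0.21, 1.88], [-0.36, 0.18, 0.67], 0], [[0.13, 0.21, 1.88], [-0.36, 0.18, 0.67], 0], [[0.13, 0.21, 1.88], [-0.36, 0.18, 0.67], 0]])

```text
t: 14.8
eef_pos: [0.4598, -0.2414, 0.1323]
ee_rot: [[0.847, -0.043, 0.529], [-0.036, -0.999, -0.023], [0.53, 0.0, -0.848]]
contact_force: [-0.3, -0.3, 0.2]
grip_width: 0.996
grasp_force: 0.0
```

Run:
```python
from h import *
for h in (.015,): delta(c+M@[0,0,h],RG)
p=read_camera('wrist');cv2.imwrite('pics/w5.png',p['img'][:,:,::-1])
```

```text
t 14.8 tcp [ 0.4598 -0.2414  0.1323] R [[0.847, -0.043, 0.529], [-0.036, -0.999, -0.023], [0.53, 0.0, -0.848]] F [-0.3 -0.3  0.2] w 0.996 gf 0.0 q [-49.  -8. 131.  37.  40.  19.]
turn [-0.001  0.001  0.003] shift [0.007 0.016 0.911]
```

View pics/w5.png

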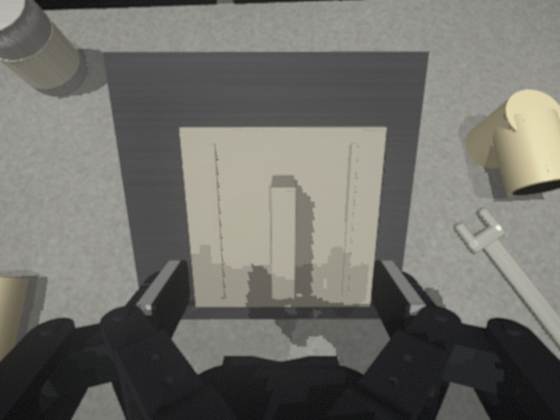

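The rib, at (283,240), lies between the fingers and is aligned with them. I descend along the normal and close.

>>> move_arm(motion=[[[0, 0, 0], [0, 0, 0.15], 0], [[0, 0, 0], [0, 0, 0.35], 0], [[0, 0, 0], [0, 0, 0.55], 0], [[0, 0, 0], [0, 0, 0.72], 0], [[0, 0, 0], [0, 0, 0.83], 0], [[0, 0, 0], [0, 0.01, 0.9], 0], [[0, 0, 0], [0, 0.01, 0.9], 0.3], [[0, 0, 0], [0, 0.01, 0.9], 0.6]], grip_force=70)

```text
t: 15.85
eef_pos: [0.4882, -0.2434, 0.0864]
ee_rot: [[0.847, -0.044, 0.529], [-0.037, -0.999, -0.023], [0.53, -0.0, -0.848]]
contact_force: [0.5, 0.3, 0.2]
grip_width: 0.611
grasp_force: 0.0
```

>>> move_arm(motion=[[[0, 0, 0], [0, 0, 0], 0.8], [[0, 0, 0], [0, 0, 0], 0.9], [[0, 0, 0], [0, 0, 0], 1], [[0, 0, 0], [0, 0, 0], 1], [[0, 0, 0], [0, 0, 0], 1], [[0, 0, 0], [0, 0, 0], 1], [[0, 0, 0], [0, 0, 0], 1], [[0, 0, 0], [0, 0, 0], 1]])

```text
t: 16.85
eef_pos: [0.4881, -0.2435, 0.0866]
ee_rot: [[0.847, -0.043, 0.529], [-0.037, -0.999, -0.023], [0.53, 0.0, -0.848]]
contact_force: [-5.9, 0.5, 5.7]
grip_width: 0.153
grasp_force: 69.1
```

The rib is gripped: opening 13 mm, grip 69 N. I lift along the normal and then straight up.

>>> move_arm(motion=[[[0, 0, 0], [0, 0, -0.08], 1], [[0, 0, 0], [0, 0, -0.25], 1], [[0, 0, 0], [0, 0, -0.5], 1], [[0, 0, 0], [0.1, 0, -0.85], 1], [[0, 0, 0], [0.35, 0, -1.3], 1], [[0, 0, 0], [0.6, 0, -1.75], 1], [[0, 0, 0], [0.8, 0, -2.05], 1], [[0, 0, 0], [0.85, 0, -2.15], 1]])

```text
t: 17.85
eef_pos: [0.4628, -0.2423, 0.2237]
ee_rot: [[0.847, -0.043, 0.529], [-0.036, -0.999, -0.024], [0.53, 0.001, -0.848]]
contact_force: [-0.1, 0.4, -3.7]
grip_width: 0.152
grasp_force: 68.6
```

```bash
cat >> h.py <<'E'
YB=np.radians(-5.7);RP=np.array([[np.cos(YB),np.sin(YB),0],[np.sin(YB),-np.cos(YB),0],[0,0,-1]])
seat=np.array([.4805,.1945,.04])
E
python3 - <<'E'
from h import *
delta([.40,-.10,.25],RP);delta([.47,.195,.17],RP)
p=read_camera('top');marks(p,['seat','groove','pipe'])
p=read_camera('side');marks(p,['seat','groove','cover'])
E
```

```text
t 17.85 tcp [ 0.4628 -0.2423  0.2237] R [[0.847, -0.043, 0.529], [-0.036, -0.999, -0.024], [0.53, 0.001, -0.848]] F [-0.1  0.4 -3.7] w 0.152 gf 68.6 q [-48. -16. 126.  30.  50.  29.]
turn [-0.083 -3.198  0.315] shift [-0.741 -2.324 -0.982]
t 17.85 tcp [ 0.4628 -0.2423  0.2237] R [[0.847, -0.043, 0.529], [-0.036, -0.999, -0.024], [0.53, 0.001, -0.848]] F [-0.1  0.4 -3.7] w 0.152 gf 68.6 q [-48. -16. 126.  30.  50.  29.]
turn [-0.083 -3.198  0.315] shift [-0.636 -7.288  0.648]
seat [([0.4813, 0.1941, 0.037], 0.7)]
groove [([0.6194, 0.179, 0.037], 0.73), ([0.5126, 0.1907, -0.0036], 0.47)]
pipe [([0.6187, 0.1967, 0.0562], 0.77), ([0.4995, 0.4721, -0.0005], 0.7)]
seat [([0.4818, 0.1925, 0.0404], 0.92), ([0.6206, 0.197, 0.0571], 0.42)]
groove [([0.6177, 0.1739, 0.0398], 0.87), ([0.5201, -0.237, 0.0001], 0.69)]
cover [([0.4662, -0.2444, 0.2141], 0.88)]
```

>>> move_arm(motion=[[[0, -0.3, 0], [-0.05, -0.15, -0.05], 1], [[0, -0.8, 0.05], [-0.15, -0.4, -0.2], 1], [[0, -1.3, 0.1], [-0.25, -0.75, -0.35], 1], [[-0.03, -1.8, 0.15], [-0.4, -1.1, -0.5], 1], [[-0.05, -2.3, 0.2], [-0.5, -1.5, -0.65], 1], [[-0.07, -2.7, 0.25], [-0.6, -1.85, -0.8], 1], [[-0.08, -3.0, 0.3], [-0.7, -2.15, -0.9], 1], [[-0.08, -3.2, 0.31], [-0.74, -2.32, -0.98], 1]])

```text
t: 19.25
eef_pos: [0.4005, -0.0991, 0.2487]
ee_rot: [[0.995, -0.098, -0.002], [-0.098, -0.995, 0.003], [-0.002, -0.003, -1.0]]
contact_force: [1.1, 0.2, -3.7]
grip_width: 0.152
grasp_force: 68.6
```

Run:
```python
from h import *
delta([.47,.195,.17],RP)
```

```text
t 19.25 tcp [ 0.4005 -0.0991  0.2487] R [[0.995, -0.098, -0.002], [-0.098, -0.995, 0.003], [-0.002, -0.003, -1.0]] F [ 1.1  0.2 -3.7] w 0.152 gf 68.6 q [-24. -16. 118.   0.  78.  72.]
turn [-0.017  0.012  0.009] shift [ 0.676 -4.987  1.324]
```

>>> move_arm(motion=[[[0, 0, 0], [0.05, -0.3, 0], 1], [[0, 0, 0], [0.15, -1.0, 0.1], 1], [[0, 0, 0], [0.3, -1.9, 0.3], 1], [[0, 0, 0], [0.4, -2.8, 0.5], 1], [[0, 0, 0], [0.5, -3.6, 0.8], 1], [[0, 0, 0], [0.6, -4.3, 1.05], 1], [[0, 0, 0], [0.65, -4.8, 1.25], 1], [[0, 0, 0], [0.68, -4.99, 1.32], 1]])

```text
t: 20.25
eef_pos: [0.4702, 0.1952, 0.169]
ee_rot: [[0.995, -0.097, -0.003], [-0.097, -0.995, 0.002], [-0.003, -0.002, -1.0]]
contact_force: [-0.3, -1.1, -3.6]
grip_width: 0.154
grasp_force: 69.0
```

Run:
```python
from h import *
st()
for k in ('top','side','wrist'):
    p=read_camera(k);marks(p,['seat','cover','groove'])
cv2.imwrite('pics/w6.png',p['img'][:,:,::-1])
```

```text
t 20.25 tcp [0.4702 0.1952 0.169 ] R [[0.995, -0.097, -0.003], [-0.097, -0.995, 0.002], [-0.003, -0.002, -1.0]] F [-0.3 -1.1 -3.6] w 0.154 gf 69.0 q [ 15.   2. 111.   0.  67. 110.]
seat []
cover [([0.4675, 0.1975, 0.1496], 0.78), ([0.6831, -0.0143, -0.0036], 0.43)]
groove [([0.6207, 0.1762, 0.0379], 0.69), ([0.4987, 0.472, -0.0017], 0.46)]
seat [([0.481, 0.1942, 0.0423], 0.7)]
cover [([0.4695, 0.1924, 0.1597], 0.9), ([0.6265, 0.2001, 0.0577], 0.43)]
groove [([0.6195, 0.1735, 0.0383], 0.71)]
seat []
cover [([0.4687, 0.1963, 0.1557], 0.97)]
groove [([0.5182, 0.1888, -0.001], 0.56)]
```

View pics/w6.png

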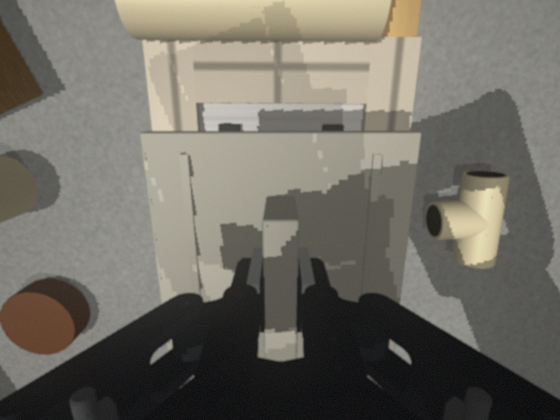

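The wrist view shows the held cover with its far edge from (142,132) to (420,132). Beyond and below it is the far edge of the recess, from (197,103) to (367,103). I compare the two through the same camera.

Run:
```python
from h import *
p=read_camera('wrist');u=lambda a,b,z:unproj(p,(a,b),z)
g=p['img'].astype(int).sum(2)//3
print('row103',g[112,185:215].tolist(),g[112,355:380].tolist());print('col300',g[95:140,290].tolist());print('col',g[125:140,160].tolist(),g[125:140,405].tolist())
ex=np.array([np.cos(YB),np.sin(YB)]);ey=np.array([-np.sin(YB),np.cos(YB)])
def seg(a,b,z):
    A,B=u(*a,z)[:2],u(*b,z)[:2];d=A-B;m=(A+B)/2
    print(np.round(m,4),'w',np.linalg.norm(d).round(4),'yaw',np.degrees(np.arctan2(-d[0],d[1])).round(2));return m
r=seg((197,103),(367,103),.04)-.071*ex
for z in (.165,.17,.175):
    q=seg((142,132),(420,132),z)-.065*ex;print('seat',r.round(4),'cover',q.round(4),'move in board axes',np.round([(r-q)@ex,(r-q)@ey],4))
```

```text
row103 [183, 182, 184, 184, 185, 184, 182, 184, 184, 184, 179, 164, 130, 101, 97, 105, 115, 147, 180, 194, 195, 193, 193, 192, 192, 191, 192, 192, 192, 191] [130, 129, 131, 132, 130, 132, 130, 127, 117, 98, 95, 115, 126, 128, 126, 125, 126, 126, 124, 125, 126, 124, 124, 124, 127]
col300 [168, 165, 164, 165, 166, 166, 165, 156, 157, 172, 180, 179, 179, 178, 169, 145, 119, 109, 109, 111, 108, 105, 106, 105, 106, 106, 108, 108, 108, 108, 109, 107, 108, 107, 108, 102, 96, 114, 141, 154, 160, 159, 160, 158, 157]
col [202, 202, 204, 204, 200, 179, 139, 124, 142, 164, 170, 171, 171, 171, 170] [123, 124, 125, 126, 120, 111, 104, 119, 146, 160, 163, 166, 165, 165, 164]
[0.5521 0.1849] w 0.1418 yaw -5.59
[0.5363 0.1874] w 0.1294 yaw -5.58
seat [0.4814 0.192 ] cover [0.4716 0.1938] move in board axes [ 0.0099 -0.0009]
[0.5366 0.1873] w 0.1251 yaw -5.58
seat [0.4814 0.192 ] cover [0.472  0.1938] move in board axes [ 0.0096 -0.0009]
[0.5369 0.1873] w 0.1207 yaw -5.58
seat [0.4814 0.192 ] cover [0.4723 0.1938] move in board axes [ 0.0093 -0.0009]
```

>>> move_arm(motion=[[[0, 0, 0], [0.05, 0.01, 0.2], 1], [[0, 0, 0], [0.1, 0.02, 0.5], 1], [[0, 0, 0], [0.16, 0.02, 0.85], 1], [[0, 0, 0], [0.16, 0.02, 1.2], 1], [[0, 0, 0], [0.16, 0.02, 1.5], 1], [[0, 0, 0], [0.16, 0.02, 1.65], 1], [[0, 0, 0], [0.16, 0.02, 1.7], 1], [[0, 0, 0], [0.16, 0.02, 1.7], 1]])

```text
t: 21.9
eef_pos: [0.4803, 0.1921, 0.0686]
ee_rot: [[0.995, -0.099, -0.0], [-0.099, -0.995, 0.002], [-0.0, -0.002, -1.0]]
contact_force: [0.5, 0.5, -3.4]
grip_width: 0.154
grasp_force: 69.0
```

Run:
```python
from h import *
st()
for k in ('top','side'):
    p=read_camera(k);marks(p,['seat','cover','pipe'])
p=read_camera('wrist');marks(p,['seat','cover']);a=p['img'][:,:,::-1]
cv2.imwrite('pics/w7.png',a)
```

```text
t 21.9 tcp [0.4803 0.1921 0.0686] R [[0.995, -0.099, -0.0], [-0.099, -0.995, 0.002], [-0.0, -0.002, -1.0]] F [ 0.5  0.5 -3.4] w 0.154 gf 69.0 q [ 14.  11. 113.   0.  55. 110.]
seat []
cover [([0.4781, 0.1925, 0.0531], 0.85)]
pipe [([0.6199, 0.1977, 0.059], 0.93)]
seat [([0.4792, 0.1957, 0.0418], 0.69)]
cover [([0.4785, 0.1904, 0.0599], 0.69)]
pipe [([0.6234, 0.1989, 0.0566], 0.83)]
seat []
cover [([0.477, 0.1922, 0.0559], 0.61)]
```

View pics/w7.png

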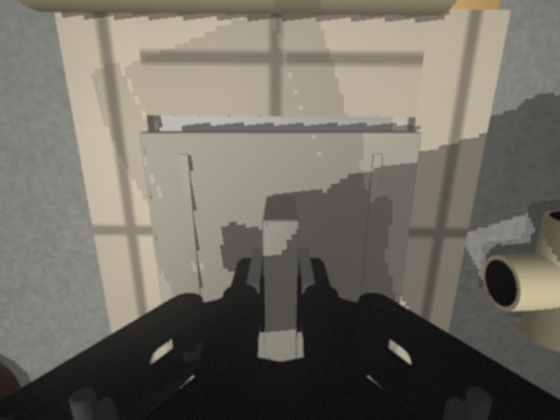

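The cover's far edge, (142,132)–(420,132), now sits just above the recess's far edge, which runs from about (147,115) to (415,117). I check the residual offset.

Run:
```python
from h import *
p=read_camera('wrist');u=lambda a,b,z:unproj(p,(a,b),z)
g=p['img'].astype(int).sum(2)//3
print(g[122,138:170].tolist(),g[122,400:425].tolist());print(g[108:138,250].tolist())
ex=np.array([np.cos(YB),np.sin(YB)]);ey=np.array([-np.sin(YB),np.cos(YB)])
def seg(a,b,z):
    A,B=u(*a,z)[:2],u(*b,z)[:2];d=A-B
    print('w',np.linalg.norm(d).round(4),'yaw',np.degrees(np.arctan2(-d[0],d[1])).round(2));return (A+B)/2
r=seg((147.5,116),(415.5,117),.04)-.071*ex;q=seg((142,132),(420,132),.0640)-.065*ex
print(r,q,[(r-q)@ex,(r-q)@ey])
```

```text
[170, 172, 170, 170, 172, 172, 172, 170, 150, 113, 88, 87, 88, 90, 86, 101, 111, 116, 112, 104, 99, 101, 108, 140, 174, 185, 183, 181, 183, 184, 181, 184] [182, 183, 183, 182, 184, 182, 174, 155, 131, 110, 101, 102, 103, 104, 118, 145, 170, 174, 174, 174, 173, 172, 174, 174, 174]
[164, 166, 165, 166, 168, 164, 167, 170, 175, 175, 176, 177, 178, 177, 177, 172, 150, 121, 104, 102, 105, 103, 98, 94, 107, 132, 148, 155, 153, 154]
w 0.1418 yaw -5.75
w 0.1283 yaw -5.54
[0.48146495 0.1919874 ] [0.480978   0.19232208] [np.float64(0.0005177831497892207), np.float64(-0.00028466033349726187)]
```

The residual is about 0.5 mm. I lower it slowly.

>>> move_arm(motion=[[[0, 0, 0], [0, 0, 0.05], 1], [[0, 0, 0], [0, 0, 0.1], 1], [[0, 0, 0], [0, 0, 0.15], 1], [[0, 0, 0], [0, 0, 0.2], 1], [[0, 0, 0], [0, 0, 0.24], 1], [[0, 0, 0], [0, 0, 0.27], 1], [[0, 0, 0], [0, 0, 0.3], 1], [[0, 0, 0], [0, 0, 0.32], 1]])

```text
t: 23.5
eef_pos: [0.48, 0.1921, 0.0503]
ee_rot: [[0.995, -0.099, -0.001], [-0.099, -0.995, 0.002], [-0.002, -0.002, -1.0]]
contact_force: [-5.7, -2.7, 9.3]
grip_width: 0.157
grasp_force: 71.0
```

>>> move_arm(motion=[[[0, 0, 0], [0, 0, 0.015], 1], [[0, 0, 0], [0, 0, 0.03], 1], [[0, 0, 0], [0, 0, 0.045], 1], [[0, 0, 0], [0, 0, 0.06], 1], [[0, 0, 0], [0, 0, 0.07], 1], [[0, 0, 0], [0, 0, 0.08], 1], [[0, 0, 0], [0, 0, 0.08], 1], [[0, 0, 0], [0, 0, 0.08], 1]])

```text
t: 24.5
eef_pos: [0.48, 0.1921, 0.0461]
ee_rot: [[0.995, -0.099, -0.001], [-0.099, -0.995, 0.002], [-0.002, -0.002, -1.0]]
contact_force: [-5.8, -1.6, 10.3]
grip_width: 0.151
grasp_force: 71.0
```

>>> move_arm(motion=[[[0, 0, 0], [0, 0, 0.01], 1], [[0, 0, 0], [0, 0, 0.02], 1], [[0, 0, 0], [0, 0, 0.03], 1], [[0, 0, 0], [0, 0, 0.035], 1], [[0, 0, 0], [0, 0, 0.04], 1], [[0, 0, 0], [0, 0, 0.045], 1], [[0, 0, 0], [0, 0, 0.05], 1], [[0, 0, 0], [0, 0, 0.05], 1]])

```text
t: 25.5
eef_pos: [0.4798, 0.1921, 0.044]
ee_rot: [[0.995, -0.098, -0.002], [-0.098, -0.995, 0.001], [-0.002, -0.001, -1.0]]
contact_force: [-7.7, -1.5, 15.8]
grip_width: 0.153
grasp_force: 72.0
```

>>> move_arm(motion=[[[0, 0, 0], [0, 0, 0.01], 1], [[0, 0, 0], [0, 0, 0.02], 1], [[0, 0, 0], [0, 0, 0.03], 1], [[0, 0, 0], [0, 0, 0.03], 1], [[0, 0, 0], [0, 0, 0.03], 1], [[0, 0, 0], [0, 0, 0.03], 1], [[0, 0, 0], [0, 0, 0.03], 1], [[0, 0, 0], [0, 0, 0.03], 1]])

```text
t: 26.5
eef_pos: [0.4799, 0.1921, 0.044]
ee_rot: [[0.995, -0.098, -0.003], [-0.098, -0.995, 0.001], [-0.003, -0.001, -1.0]]
contact_force: [-13.4, -3.9, 27.7]
grip_width: 0.152
grasp_force: 73.9
```

Run:
```python
from h import *
st()
p=read_camera('side');marks(p,['seat','cover','pipe'])
p=read_camera('wrist');marks(p,['seat','cover']);a=p['img'][:,:,::-1]
cv2.imwrite('pics/w8.png',a)
```

```text
t 26.5 tcp [0.4799 0.1921 0.044 ] R [[0.995, -0.098, -0.003], [-0.098, -0.995, 0.001], [-0.003, -0.001, -1.0]] F [-13.4  -3.9  27.7] w 0.152 gf 73.9 q [ 14.  14. 114.   0.  53. 110.]
seat [([0.4787, 0.1944, 0.0406], 0.79), ([0.5192, -0.231, 0.0005], 0.6)]
cover [([0.4784, 0.1877, 0.0336], 0.97)]
pipe [([0.622, 0.1996, 0.0574], 0.67), ([0.4807, 0.1931, 0.0323], 0.54)]
seat []
cover [([0.4768, 0.1916, 0.0314], 0.88)]
```

View pics/w8.png

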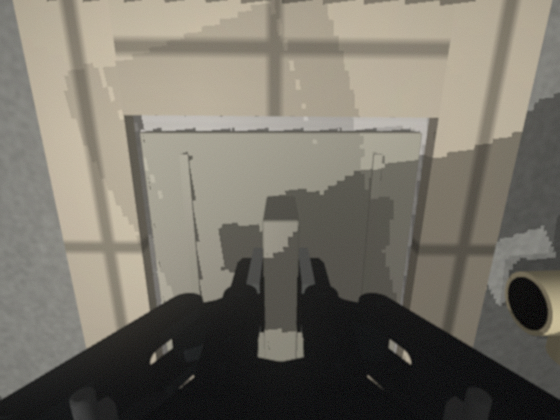

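The force rises stiffly with no more travel, so the cover is bottomed in the recess with even gaps all round. I unload, open and rise.

>>> move_arm(motion=[[[0, 0, 0], [0, 0, -0.02], 1], [[0, 0, 0], [0, 0, -0.03], 1], [[0, 0, 0], [0, 0, -0.03], 0.85], [[0, 0, 0], [0, 0, -0.03], 0.7], [[0, 0, 0], [0, 0, -0.03], 0.5], [[0, 0, 0], [0, 0, -0.03], 0.4], [[0, 0, 0], [0, 0, -0.1], 0.4], [[0, 0, 0], [0, 0, -0.2], 0.4]])

```text
t: 27.85
eef_pos: [0.4797, 0.192, 0.0516]
ee_rot: [[0.995, -0.099, -0.001], [-0.099, -0.995, 0.002], [-0.001, -0.002, -1.0]]
contact_force: [-0.8, 0.6, -0.6]
grip_width: 0.599
grasp_force: 0.0
```

>>> move_arm(motion=[[[0, 0, 0], [0, 0, -0.3], 0.4], [[0, 0, 0], [0, 0, -0.7], 0.4], [[0, 0, 0], [0, 0, -1.0], 0.6], [[0, 0, 0], [0, 0, -1.2], 1], [[0, 0, 0], [0, 0, -1.2], 1], [[0, 0, 0], [0, 0, -1.2], 1], [[0, 0, 0], [0, 0, -1.2], 1], [[0, 0, 0], [0, 0, -1.2], 1]])

```text
t: 28.85
eef_pos: [0.4794, 0.1918, 0.1227]
ee_rot: [[0.995, -0.099, -0.002], [-0.099, -0.995, 0.002], [-0.002, -0.001, -1.0]]
contact_force: [0.0, 0.5, -0.2]
grip_width: -0.003
grasp_force: 0.0
```

Run:
```python
from h import *
st()
for k in ('top','side'):
    p=read_camera(k);marks(p,['seat','cover','pipe'])
p=read_camera('wrist');marks(p,['seat','cover']);a=p['img'][:,:,::-1]
cv2.imwrite('pics/w9.png',a)
```

```text
t 28.85 tcp [0.4794 0.1918 0.1227] R [[0.995, -0.099, -0.002], [-0.099, -0.995, 0.002], [-0.002, -0.001, -1.0]] F [ 0.   0.5 -0.2] w -0.003 gf 0.0 q [ 14.   6. 112.   0.  62. 110.]
seat [([0.5118, 0.1893, 0.0027], 0.31)]
cover [([0.4786, 0.1938, 0.0286], 0.58)]
pipe [([0.6196, 0.1995, 0.0569], 0.92), ([0.3527, 0.4695, -0.0048], 0.61)]
seat [([0.48, 0.1923, 0.0426], 0.64)]
cover [([0.4808, 0.1935, 0.032], 0.8)]
pipe [([0.6229, 0.1985, 0.0568], 0.72)]
seat []
cover [([0.4784, 0.1949, 0.0315], 0.88)]
```

View pics/w9.png

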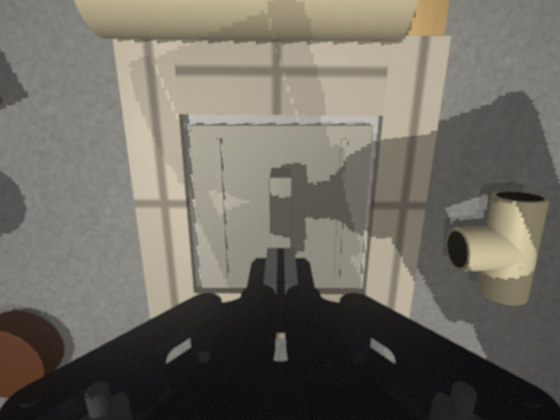

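The cover sits in the recess with even gaps; its outline runs from (187,120) to (375,290). I press the rib's top with shut fingers to make sure it is fully down and to measure its height.

>>> move_arm(motion=[[[0, 0, 0], [0, 0, 0.2], 1], [[0, 0, 0], [0, 0, 0.5], 1], [[0, 0, 0], [0, 0, 0.65], 1], [[0, 0, 0], [0, 0, 0.73], 1], [[0, 0, 0], [0, 0, 0.78], 1], [[0, 0, 0], [0, 0, 0.81], 1], [[0, 0, 0], [0, 0, 0.83], 1], [[0, 0, 0], [0, 0, 0.83], 1]])

```text
t: 30.4
eef_pos: [0.4799, 0.1921, 0.076]
ee_rot: [[0.995, -0.098, -0.002], [-0.098, -0.995, 0.002], [-0.002, -0.001, -1.0]]
contact_force: [-6.1, -1.8, 12.5]
grip_width: 0.002
grasp_force: 6.0
```

>>> move_arm(motion=[[[0, 0, 0], [0, 0, 0.015], 1], [[0, 0, 0], [0, 0, 0.03], 1], [[0, 0, 0], [0, 0, 0.04], 1], [[0, 0, 0], [0, 0, 0.04], 1], [[0, 0, 0], [0, 0, 0.04], 1], [[0, 0, 0], [0, 0, 0.04], 1], [[0, 0, 0], [0, 0, 0.04], 1], [[0, 0, 0], [0, 0, 0.04], 1]])

```text
t: 31.4
eef_pos: [0.48, 0.1921, 0.0759]
ee_rot: [[0.995, -0.098, -0.003], [-0.098, -0.995, 0.001], [-0.003, -0.001, -1.0]]
contact_force: [-11.4, -3.0, 25.2]
grip_width: 0.001
grasp_force: 12.7
```

>>> move_arm(motion=[[[0, 0, 0], [0, 0, -0.05], 1], [[0, 0, 0], [0, 0, -0.2], 1], [[0, 0, 0], [0, 0, -0.6], 1], [[0, 0, 0], [0, 0, -1.2], 1], [[0, 0, 0], [-0.3, 0, -1.9], 1], [[0, 0, 0], [-0.6, 0, -2.6], 1], [[0, 0, 0], [-0.8, 0, -3.0], 1], [[0, 0, 0], [-0.8, 0, -3.2], 1]])

```text
t: 32.4
eef_pos: [0.4326, 0.1967, 0.2654]
ee_rot: [[0.995, -0.098, 0.003], [-0.098, -0.995, 0.003], [0.002, -0.003, -1.0]]
contact_force: [-0.2, -0.0, -0.8]
grip_width: -0.001
grasp_force: 0.0
```

Run:
```python
from h import *
st()
for k in ('top','side'):
    p=read_camera(k);marks(p,['groove','seat','cover','pipe'])
a=cv2.resize(p['img'][150:240,180:320,::-1],(430,300),interpolation=cv2.INTER_CUBIC)
p=read_camera('wrist');marks(p,['groove','seat','cover','pipe']);b=cv2.resize(p['img'][:,:,::-1],(360,300))
cv2.imwrite('pics/w10.png',np.hstack([a,b]))
```

```text
t 32.4 tcp [0.4326 0.1967 0.2654] R [[0.995, -0.098, 0.003], [-0.098, -0.995, 0.003], [0.002, -0.003, -1.0]] F [-0.2 -0.  -0.8] w -0.001 gf 0.0 q [ 16.  -8. 110.   0.  78. 112.]
groove [([0.6188, 0.1788, 0.0368], 0.72), ([0.5113, 0.1901, -0.0014], 0.38)]
seat [([0.6204, 0.4586, -0.0011], 0.63)]
cover [([0.4779, 0.189, 0.0294], 0.61), ([0.5116, 0.1906, -0.0037], 0.35)]
pipe [([0.6233, 0.2001, 0.0584], 0.79)]
groove [([0.6181, 0.1742, 0.0357], 0.93)]
seat [([0.4795, 0.194, 0.0393], 0.78), ([0.4219, -0.0027, -0.0], 0.31)]
cover [([0.6243, 0.195, 0.0581], 0.72), ([0.4807, 0.1899, 0.0322], 0.66)]
pipe [([0.6244, 0.1983, 0.0606], 0.55)]
groove []
seat []
cover [([0.4783, 0.1966, 0.0319], 0.56)]
pipe []
```

View pics/w10.png

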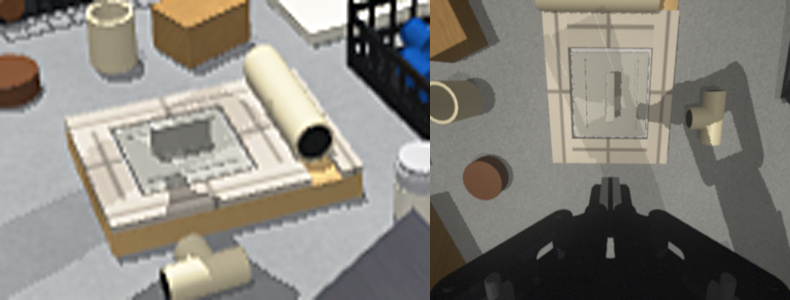

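The side crop shows the pipe lying in the groove about 20 mm off-centre, and the cover flush with the tiles. The wrist view shows even gaps round the cover. The rib top stayed at 76 mm under 25 N, which is exactly flush. I hand in.

```bash
python3 -c "
from rig import *
print(close_job())"
```

```text
the job is handed in; nothing more can be done
None
```

The job is handed in, though no verdict came back: by my last measurements the pipe lies in the groove (about 20 mm off-centre, 40 mm allowed) and the cover is pressed down flush and centred in the recess, with the arm clear of everything.

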